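# Slide the bowl under the glaze nozzle

### The job

Bring the bowl under the brass spray nozzle: with a fingertip press the red lock button on the blue carriage and keep it down while you push the carriage along its rails all the way to the red stop buffers, then let go so that the button springs up and the carriage locks there. Only press and push: the bowl must ride along standing on its wooden bat without being touched or lifted, and everything else on the table is left where it is.

Things in the scene. Friction and masses are not known exactly. Their poses are not given: they have to be found in the camera images.
- spray_slide: fixed aluminium slide bed, 100 (its x) x 460 mm (its y), origin under its centre, on the table; turned up to 0.6 rad either way. The carriage runs along its +y, to the end with two red stop buffers. There a thin nozzle stand (y +220 mm, 182 mm high) reaches back to a brass nozzle at y +140 mm, its lower end 142 mm above the table
- carriage (a joint): travel of the blue carriage (100 mm wide, 200 long, top 42 mm up) along slide +y: 0 m at the start, 0.160 m at the stop buffers. Friction about 2 N. With the button up it is locked by a rack with a notch every 20 mm (play 2.5 mm); let go on the way, the button springs up into the next notch. The last notch is at the stop; let go more than 2.5 mm short of it, the button stays half down
- lock_button (a joint): how far the lock button is pressed: 0 m up (locked), 0.008 m fully down. The lug is free of the rack from 0.005 m. The spring takes about 2 N to start and 6 N fully down
- button_top (a point): centre of the top of the round red lock button (32 mm diameter, pressed straight down), 74 mm above the table when up, 14 mm proud of its grey housing (60 x 62 mm, top 60 mm up) at the rear end of the carriage. It rides with the carriage; at the start it lies at (0, -155) mm of the slide
- push_plate (a point): middle of the top edge of the upright steel push plate on the carriage, on its face towards the button. The plate is 60 mm wide, 6 mm thick, rises to 92 mm above the table; this face is 28 mm ahead (slide +y) of the button's centre, so a finger standing on the button bears on it when it pushes towards the stop
- bat_centre (a point): centre of the top of the round wooden bat (116 mm diameter) fixed on the carriage, 50 mm above the table, 100 mm ahead (slide +y) of the button's centre
- bowl: loose terracotta bowl, 90 mm across and 50 mm high, about 0.2 kg, standing loose on the bat within about 15 mm of its centre. Origin at the centre of its underside
- glaze_jar: bystander: glass jar with a black lid, 60 mm diameter, 75 mm high, beside the slide. Origin under its centre
- mug: bystander: white mug, 72 mm diameter, 75 mm high, beside the slide. Origin under its centre
- wood_rib: bystander: flat wooden rib 22 x 150 x 8 mm lying on the robot's side of the slide. Origin under its centre
- water_bowl: bystander: grey bowl, 120 mm across, 55 mm high, on the left of the table. Origin under its centre
- spray_bottle: bystander: white spray bottle, 80 mm diameter, 190 mm high, on the right of the table. Origin under its centre
- trim_tool: bystander: trimming tool with a dark handle, 200 mm long, lying at the right of the slide. Origin under its handle
Things that resemble listed ones, but are neither listed nor needed, are in the scene too. Leave any green or purple look-alike of the bowl alone.

How it is judged:
By the outcome, as a careful person would: the job done as asked, in the order asked, and still so for the second after the job is handed in, with the robot touching nothing.
It also fails if it takes over 40 s, if anything falls off the work surface, if the arm or the gripper's body presses on something with over 40 N, if the wrist force passes 120 N, or if a joint passes its speed limit or range.

### The arm

A 6-joint arm with a two-finger parallel gripper is mounted at the origin on the work surface. World frame = base frame: x ahead of the robot, y to its left, z up, the work surface at z = 0. Lengths are in m, angles in rad, forces in N, time in s.
With the tool pointing down it reaches from about 0.275 to 0.725 m from the base axis. Payload 15.9 kg.
Tool frame: the origin (TCP) lies at the very end of the fingers, on their centre line; the grasp point (between the pads) lies 19 mm behind it; z points along the fingers, y is the line along which they close (so a half turn about z gives the same grasp; the last joint's range is limited). The gripper opens to 85 mm and grips with 20 to 120 N. Pads are 22 mm wide; open, the fingers measure 114 mm over their backs; the gripper's body (76 mm by 85 mm) begins 54 mm behind the grasp point. The pads swing forward as they close: fully open they stand 13 mm farther back than shut.
Start: joints at [-1.26, 0.213, -0.034, 1.323, 0, 1.571], TCP at [0.153, -0.476, 0.231] pointing down, gripper open.
Joint ranges: [-2.98, 2.98], [-0.74, 1.72], [-1.14, 1.35], [-2.1, 2.04], [-1.57, 1.44], [-3.14, 3.14]. Speed limits (rad/s): [1.89, 1.89, 2.39, 2.57, 3.14, 3.14].

### API

Orientations are given as a rotation vector (axis times angle).
In Python, from plant import * gives the robot as it stands. The module is installed in compiled form; this text tells all that it offers.
- The arm moves only by the shell command python3 -m handwheel 'ROWS' [FORCE]. ROWS is JSON, a list that holds one entry, the list of rows, each a list of 7 numbers: the shift along the tool's x, y, z scaled (see below), then the turn, a rotation vector about the tool's x, y, z scaled (see below), then the opening, from -1 (shut) to 1 (fully open). A call has 1 to 12 rows; each row is the pose to reach, as a shift and turn from the pose commanded when the call began, along the tool's axes at that moment; what a row does not reach only later rows make up. The controller multiplies each number of a shift by 30 cm and each number of a turn by 2 rad. A row lasts 1/12 s, in which the tool goes at most 41.7 mm and 7.16 degrees, less where a joint would pass 70% of its speed; a pose out of reach is approached as far as the arm can. A call with a number of a shift or a turn outside -1 to 1 is refused whole. A call with a gripper value outside its range is refused whole. The fingers move at their own pace and stop on an object; FORCE is the grip in N (left out, the last holds). Time passes only in rows, so rows that repeat a pose let the fingers close. It gives the time, the measured TCP pose, the force, the opening and the grip force at its end, in the units of the state.
- sense(): the state, without advancing time (a new reading comes with each control period).
- read_camera(name): name is "scene" or "top"; returns the picture (400x640x3 uint8, red, green, blue); there is no depth.
- calibration(name): a dict with "intrinsics" (3x3 intrinsics, pixels), "position" and "orientation" of the camera in the world. Camera axes: x right, y down, z forward; pixel columns grow to the right and rows downward; lengths in m; the calibration is good to about 2 mm. A picture is of the moment at which its call begins. calibration takes no time and is no camera call.
- finish_job(): hands the job in; it is judged then, once.
The state is a dict: "t": time; "qpos": joint angles; "dq": joint speeds; "effort": joint torques, N m; "position": TCP position; "ee_rot": TCP orientation; "contact_force": force on the tool from outside, world axes, zero at the start; "ft_torque": the same for the moment, N m; "gripper_width": finger opening in m; "grip_force": force on a finger pad.
Only numpy, scipy, OpenCV 4.12 (cv2) and the standard library are available. Lean on these libraries where they do the work, as an engineer would, in place of code of your own. Each camera call takes 0.05 s, during which the arm holds its last target. There are 200 camera calls.

## Working session

There is one attempt and no reset: what is moved stays moved. The work goes in short steps, Python scripts to look and compute and a shell command to move; the robot and the scene stay as the last step left them, time stands still between calls to the robot, and variables do not carry over. Pictures are saved under pics/ and viewed, at most 10 in all, crops included, and the job is handed in when it is done.

```bash
mkdir -p pics; python3 - <<'E'
from plant import *
import cv2
for n in("top","scene"):
    im=read_camera(n); cv2.imwrite(f"pics/{n}0.png",im[:,:,::-1]); c=calibration(n); print(n,c)
s=sense(); print(s["t"],s["position"],s["ee_rot"],s["contact_force"],s["gripper_width"])
E
```

```text
top {'intrinsics': array([[408.30385543,   0.        , 318.74882915],
       [  0.        , 408.30385543, 205.58561076],
       [  0.        ,   0.        ,   1.        ]]), 'position': array([0.45052819, 0.01293271, 1.15673455]), 'orientation': array([-2.22069907,  2.16254844, -0.0575642 ])}
scene {'intrinsics': array([[386.68111513,   0.        , 320.72657817],
       [  0.        , 386.68111513, 201.64417906],
       [  0.        ,   0.        ,   1.        ]]), 'position': array([ 1.10666497, -0.31300466,  1.00493603]), 'orientation': array([-2.23228123, -1.27420948,  0.41609756])}
0.1 [ 0.1528207  -0.47577135  0.23089471] [-3.10281278e+00 -4.86099074e-01  2.59891011e-04] [ 0.27686312  0.69589648 -0.61319535] 0.08546019207200688
```

View pics/top0.png

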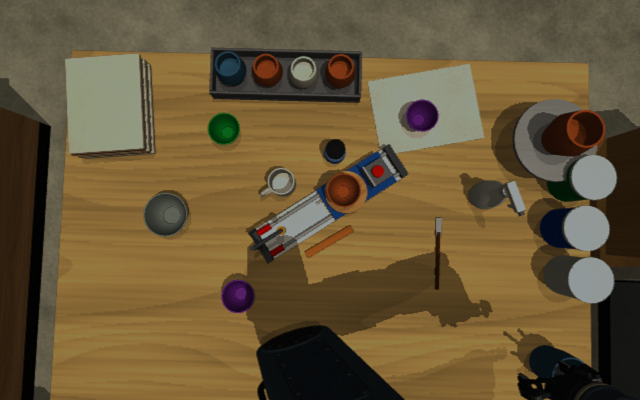

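View pics/scene0.png

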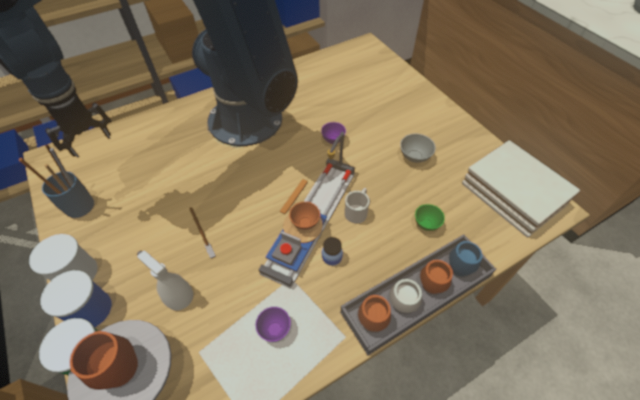

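Top view: the red button is at (378,171), with the blue carriage and terracotta bowl at (343,190). The red buffers are at (264,229) and (278,251), and the nozzle is at (281,231).

Things that could be mistaken for the target:
- **Button:** the red buffers (264,229) and (278,251), and the terracotta cups (266,70) and (340,70).
- **Bowl:** the purple bowls (421,115) and (238,295), the green bowl (223,128), and the big pot (575,132).

I choose the round red disc at (378,171), on the grey housing at the rear of the carriage.

```bash
cat > h.py <<'E'
from plant import *
import numpy as np, cv2
from scipy.spatial.transform import Rotation as R
def ray(n,px):
    c=calibration(n); d=np.linalg.inv(c["intrinsics"])@[*px,1]
    return np.array(c["position"]), R.from_rotvec(c["orientation"]).apply(d/np.linalg.norm(d))
def plane(n,px,z):
    p,d=ray(n,px); return p+d*(z-p[2])/d[2]
def tri(a,b):
    (p,d),(q,e)=ray("top",a),ray("scene",b)
    s=np.linalg.lstsq(np.c_[d,-e],q-p,rcond=None)[0]; u,v=p+s[0]*d,q+s[1]*e
    return (u+v)/2, np.linalg.norm(u-v)
def red(im,box):
    x0,y0,x1,y1=box; hsv=cv2.cvtColor(im,cv2.COLOR_RGB2HSV)
    m=(((hsv[...,0]<4)|(hsv[...,0]>174))&(hsv[...,1]>180)&(hsv[...,2]>90)).astype(np.uint8)
    k=np.zeros_like(m); k[y0:y1,x0:x1]=m[y0:y1,x0:x1]
    n,_,st,ce=cv2.connectedComponentsWithStats(k)
    return [(int(st[i,4]),ce[i].round(1)) for i in range(1,n) if st[i,4]>8]
def axes(u):  # world shift -> tool rows units info
    s=sense(); T=R.from_rotvec(s["ee_rot"]); return T
E
python3 - <<'E'
from h import *
a=read_camera("top"); b=read_camera("scene")
ra=red(a,(240,140,410,270)); rb=red(b,(255,150,365,290)); print(ra,rb)
ba=[c for n,c in ra if c[0]>350][0]; bb=[c for n,c in rb if c[1]>230][0]
B,err=tri(ba,bb); print("button",B,err,"planes",plane("top",ba,.074),plane("scene",bb,.074))
fa=[c for n,c in ra if c[0]<300]
for c in fa: print("buffer z.035",plane("top",c,.035))
# slide outline corners by blue side strips at carriage top
hsv=cv2.cvtColor(a,cv2.COLOR_RGB2HSV); m=cv2.inRange(hsv,(100,120,50),(125,255,255)); k=np.zeros_like(m); k[140:225,315:410]=m[140:225,315:410]
k[:165,:348]=0
pts=np.argwhere(k)[:,::-1]; w=np.array([plane("top",p,.042)[:2] for p in pts],np.float32); print(cv2.minAreaRect(w),len(w))
for t in [sense()]:
    T=R.from_rotvec(t["ee_rot"]); print(T.as_matrix().round(3))
cv2.imwrite("pics/crop.png",cv2.resize(a[135:270,240:415,::-1],None,fx=4,fy=4,interpolation=cv2.INTER_CUBIC))
E
```

```text
[(105, array([377.7, 170.8])), (78, array([263.6, 229.4]))] [(21, array([286.2, 247.8]))]
button [ 0.6092317  -0.13674323  0.06905916] 0.0037673949295624026 planes [ 0.6077076 -0.1377618  0.074    ] [ 0.61273817 -0.13601444  0.074     ]
buffer z.035 [0.44338764 0.16662689 0.035     ]
((0.5717167854309082, -0.08337382227182388), (0.0981362983584404, 0.19803056120872498), 33.79867935180664) 644
[[ 0.952  0.306 -0.   ]
 [ 0.306 -0.952  0.001]
 [-0.    -0.001 -1.   ]]
```

View pics/crop.png

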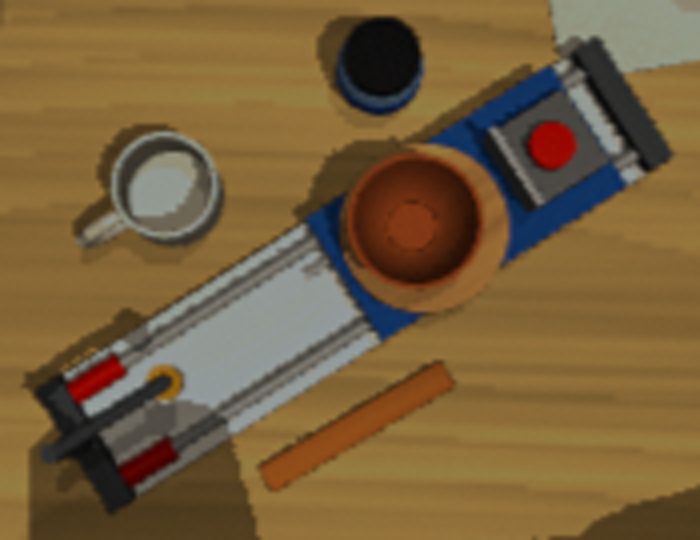

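The close crop confirms it: round red button at (378,171), steel plate ahead of it, terracotta bowl on the bat. The carriage rectangle measures 98 x 198 mm (given 100 x 200). The two views put the button at z 69 mm against the 74 mm expected, so it passes. The slide's +y direction is (-0.556, 0.831), yaw 0.59. Now I'll move halfway, shut the fingers and turn tool x along the slide.

```bash
python3 -m handwheel '[[[0.89,-0.314,0,0,0,-0.46,-1],[0.89,-0.314,0,0,0,-0.46,-1],[0.89,-0.314,0,0,0,-0.46,-1],[0.89,-0.314,0,0,0,-0.46,-1],[0.89,-0.314,0,0,0,-0.46,-1],[0.89,-0.314,0,0,0,-0.46,-1],[0.89,-0.314,0,0,0,-0.46,-1],[0.89,-0.314,0,0,0,-0.46,-1],[0.89,-0.314,0,0,0,-0.46,-1],[0.89,-0.314,0,0,0,-0.46,-1],[0.89,-0.314,0,0,0,-0.46,-1],[0.89,-0.314,0,0,0,-0.46,-1]]]'
cat >> h.py <<'E'
U=np.array([-.556,.831,0]); BT=np.array([.608,-.1375,.074])
def want(p):
    s=sense(); T=R.from_rotvec(s["ee_rot"]); x=[U[0],U[1],0]/np.linalg.norm(U)
    G=R.from_matrix(np.c_[x,np.cross([0,0,-1],x),[0,0,-1]])
    print("shift",(T.inv().apply(p-s["position"])/.3).round(4),"turn",((T.inv()*G).as_rotvec()/2).round(4),"q",s["qpos"].round(2),"F",s["contact_force"].round(1),"t",s["t"],"w",s["gripper_width"])
def along():
    s=sense(); d=s["position"]-BT; print("along",d@U,"side",d@[.831,.556,0],"z",s["position"][2])
E
python3 -c "
from h import *
want(BT+.006*U+[0,0,.06])"
```

```text
t: 1.2
position: [0.3776, -0.3053, 0.2313]
ee_rot: [-2.568, -1.81, 0.0]
contact_force: [-0.2, 0.7, 0.7]
gripper_width: 0.0001
grip_force: 0.0
shift [0.7972 0.5191 0.3243] turn [-1.000e-04  0.000e+00 -4.664e-01] q [-0.68  0.18 -0.07  1.32 -0.    1.23] F [-0.2  0.7  0.7] t 1.2 w 6.135410008440909e-05
```

```bash
python3 -m handwheel '[[[0.797,0.519,0,0,0,-0.466,-1],[0.797,0.519,0,0,0,-0.466,-1],[0.797,0.519,0,0,0,-0.466,-1],[0.797,0.519,0,0,0,-0.466,-1],[0.797,0.519,0,0,0,-0.466,-1],[0.797,0.519,0,0,0,-0.466,-1],[0.797,0.519,0,0,0,-0.466,-1],[0.797,0.519,0.324,0,0,-0.466,-1],[0.797,0.519,0.324,0,0,-0.466,-1],[0.797,0.519,0.324,0,0,-0.466,-1],[0.797,0.519,0.324,0,0,-0.466,-1],[0.797,0.519,0.324,0,0,-0.466,-1]]]'
python3 -c "
from h import *
want(BT+.006*U+[0,0,.015]);along()
for n,x,y in(('top',300,110),('scene',230,170)):
    im=read_camera(n)[y:y+120,x:x+130,::-1]; cv2.imwrite('pics/h_%s.png'%n,cv2.resize(im,None,fx=3,fy=3))
a=cv2.imread('pics/h_top.png');b=cv2.imread('pics/h_scene.png');cv2.imwrite('pics/hover.png',np.hstack([a,b]))"
```

```text
t: 2.2
position: [0.6043, -0.1319, 0.1342]
ee_rot: [-1.479, -2.771, 0.0]
contact_force: [0.8, -0.0, 1.0]
gripper_width: -0.0002
grip_force: 0.0
shift [-0.0024  0.      0.1508] turn [-0.0003 -0.0004  0.0002] q [-0.21  0.49  0.11  1.2  -0.    0.77] F [ 0.8 -0.   1. ] t 2.2 w -0.00024298389464954152
along 0.006682032728736725 side 1.889909424042163e-05 z 0.13424609082786465
```

View pics/hover.png

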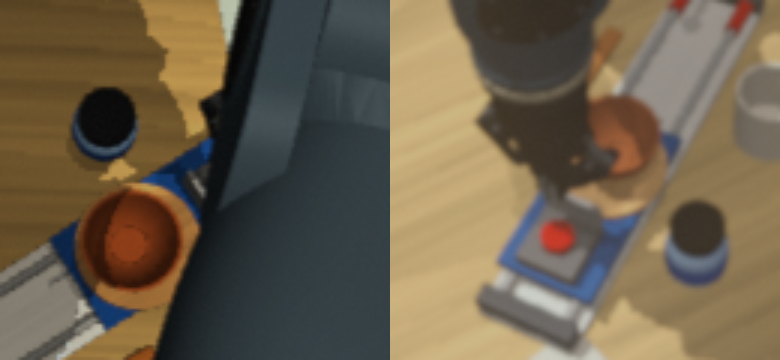

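The hover view shows the button at crop pixel (557,237), just below the fingertips and on the housing side of the plate. The bowl stands clear in front. Going down slowly.

```bash
python3 -m handwheel '[[[0,0,0.1,0,0,0,-1],[0,0,0.15,0,0,0,-1],[0,0,0.18,0,0,0,-1],[0,0,0.195,0,0,0,-1],[0,0,0.205,0,0,0,-1],[0,0,0.213,0,0,0,-1],[0,0,0.213,0,0,0,-1],[0,0,0.213,0,0,0,-1],[0,0,0.213,0,0,0,-1]]]'
python3 -c "
from h import *
want(BT+.006*U-[0,0,.007]);along()"
```

```text
t: 3.05
position: [0.6054, -0.1315, 0.0711]
ee_rot: [1.476, 2.771, 0.0]
contact_force: [0.2, -2.9, 3.5]
gripper_width: 0.0002
grip_force: 1.7
shift [-0.0014 -0.004   0.0136] turn [0.0004 0.0006 0.0011] q [-0.21  0.53  0.01  1.05 -0.    0.77] F [ 0.2 -2.9  3.5] t 3.05 w 0.00023372838335124357
along 0.006425167984825142 side 0.0012090581683449333 z 0.07109293787708655
```

```bash
python3 -m handwheel '[[[0,0,0.005,0,0,0,-1],[0,0,0.01,0,0,0,-1],[0,0,0.014,0,0,0,-1],[0,0,0.017,0,0,0,-1],[0,0,0.017,0,0,0,-1],[0,0,0.017,0,0,0,-1]]]'
python3 -c "
from h import *
want(BT+.012*U-[0,0,.008]);along()"
```

```text
t: 3.55
position: [0.6053, -0.1313, 0.0659]
ee_rot: [1.476, 2.772, 0.001]
contact_force: [-2.2, -1.4, 13.4]
gripper_width: -0.0
grip_force: 6.8
shift [ 0.0179 -0.0041 -0.0004] turn [0.0005 0.0005 0.0012] q [-0.21  0.53  0.    1.04  0.    0.77] F [-2.2 -1.4 13.4] t 3.55 w -3.335988319797359e-05
along 0.006620240261126637 side 0.001230073533079175 z 0.0658910621662799
```

```bash
python3 -m handwheel '[[[0.005,0,0,0,0,0,-1],[0.015,0,0,0,0,0,-1],[0.03,0,0,0,0,0,-1],[0.045,0,0,0,0,0,-1],[0.06,0,0,0,0,0,-1],[0.075,0,0,0,0,0,-1],[0.09,0,0,0,0,0,-1],[0.105,0,0,0,0,0,-1],[0.12,0,0,0,0,0,-1],[0.13,0,0,0,0,0,-1],[0.135,0,0,0,0,0,-1],[0.135,0,0,0,0,0,-1]]]'
python3 -c "
from h import *
a=read_camera('top');b=read_camera('scene')
want(BT+.012*U-[0,0,.008]);along()
cv2.imwrite('pics/p1.png',np.hstack([cv2.resize(a[130:270,240:415,::-1],(400,320)),cv2.resize(b[150:290,240:400,::-1],(366,320))]))"
```

```text
t: 4.55
position: [0.5826, -0.0975, 0.0659]
ee_rot: [1.476, 2.772, 0.001]
contact_force: [-1.8, -0.0, 14.5]
gripper_width: 0.0002
grip_force: 7.0
shift [-0.1179 -0.0042 -0.0002] turn [0.0005 0.0003 0.0013] q [-0.17  0.48 -0.09  1.    0.    0.81] F [-3.  -0.1 14.5] t 4.65 w -0.0002911686024002304
along 0.04737129764019102 side 0.0011652996779302066 z 0.06591295643484947
```

View pics/p1.png

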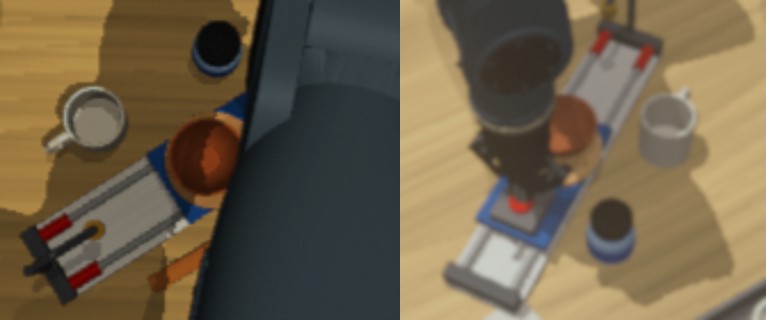

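The carriage is riding along: it has left the rear end, the button is under the finger at (518,203), and the bowl stands on the bat at (205,155), clear of the gripper. Continuing.

```bash
python3 -m handwheel '[[[0.01,0,0,0,0,0,-1],[0.025,0,0,0,0,0,-1],[0.045,0,0,0,0,0,-1],[0.07,0,0,0,0,0,-1],[0.1,0,0,0,0,0,-1],[0.13,0,0,0,0,0,-1],[0.16,0,0,0,0,0,-1],[0.19,0,0,0,0,0,-1],[0.22,0,0,0,0,0,-1],[0.245,0,0,0,0,0,-1],[0.265,0,0,0,0,0,-1],[0.28,0,0,0,0,0,-1]]]'
python3 -m handwheel '[[[0.01,0,0,0,0,0,-1],[0.02,0,0,0,0,0,-1],[0.03,0,0,0,0,0,-1],[0.04,0,0,0,0,0,-1],[0.045,0,0,0,0,0,-1],[0.05,0,0,0,0,0,-1],[0.05,0,0,0,0,0,-1]]]'
python3 -c "
from h import *
want(BT+.177*U-[0,0,.008]);along()"
```

```text
t: 5.65
position: [0.5358, -0.0277, 0.0659]
ee_rot: [1.476, 2.771, 0.001]
contact_force: [-1.6, -2.9, 13.6]
gripper_width: 0.0001
grip_force: 6.7
t: 6.23
position: [0.5275, -0.0153, 0.0659]
ee_rot: [1.476, 2.772, 0.001]
contact_force: [-2.3, -1.7, 14.9]
gripper_width: 0.0
grip_force: 7.4
shift [ 0.1022 -0.0031 -0.0006] turn [0.0006 0.0005 0.0012] q [-0.03  0.36 -0.27  0.94 -0.    0.95] F [-2.3 -1.7 14.9] t 6.2333 w 2.841291857837292e-05
along 0.14629529277641898 side 0.0010026398908936779 z 0.06585768655248739
```

```bash
python3 -m handwheel '[[[0.007,0,0,0,0,0,-1],[0.014,0,0,0,0,0,-1],[0.022,0,0,0,0,0,-1],[0.03,0,0,0,0,0,-1],[0.038,0,0,0,0,0,-1],[0.046,0,0,0,0,0,-1],[0.054,0,0,0,0,0,-1],[0.062,0,0,0,0,0,-1],[0.068,0,0,0,0,0,-1],[0.073,0,0,0,0,0,-1],[0.077,0,0,0,0,0,-1],[0.077,0,0,0,0,0,-1]]]'
python3 -c "
from h import *
want(BT+.177*U-[0,0,.008]);along()"
```

```text
t: 7.23
position: [0.5152, 0.0034, 0.0659]
ee_rot: [1.476, 2.77, 0.0]
contact_force: [2.9, -5.1, 11.2]
gripper_width: -0.0
grip_force: 5.6
shift [ 0.0277 -0.0041 -0.0004] turn [0.0008 0.0012 0.0011] q [ 0.01  0.33 -0.31  0.93 -0.    0.99] F [ 2.9 -5.1 11.2] t 7.2333 w -1.859691773536841e-05
along 0.16863917093333436 side 0.0012397766114669168 z 0.06591242624954063
```

```bash
python3 -m handwheel '[[[0.005,0,0,0,0,0,-1],[0.01,0,0,0,0,0,-1],[0.015,0,0,0,0,0,-1],[0.02,0,0,0,0,0,-1],[0.025,0,0,0,0,0,-1],[0.028,0,0,0,0,0,-1],[0.028,0,0,0,0,0,-1]]]'
python3 -c "
from h import *
print(sense()['contact_force']@U)
b=read_camera('scene'); cv2.imwrite('pics/p2.png',cv2.resize(b[120:290,240:400,::-1],None,fx=3.5,fy=3.5)); along()"
```

```text
t: 7.82
position: [0.5106, 0.0104, 0.0658]
ee_rot: [1.476, 2.77, 0.001]
contact_force: [3.0, -2.8, 10.6]
gripper_width: 0.0003
grip_force: 4.9
-4.041682039230574
along 0.17712645417270645 side 0.0012847463734663167 z 0.06584095521777569
```

View pics/p2.png

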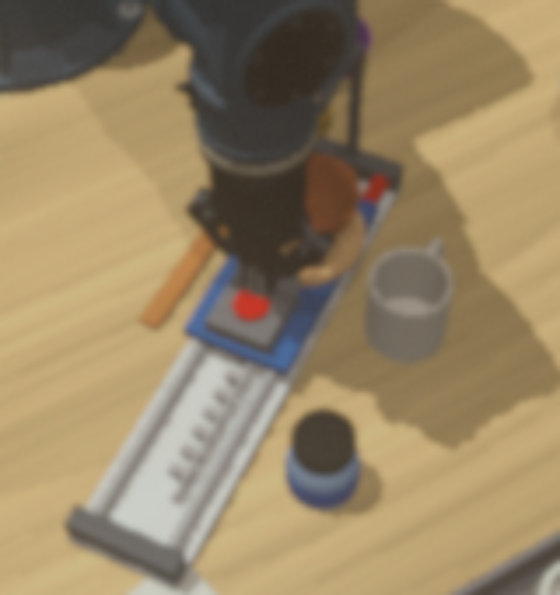

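The carriage front is at the red buffer (375,190), the bowl is on the bat, and the button is under the finger at (250,305). I'll push a little further until the force rises, to be sure it is on the stop.

```bash
python3 -m handwheel '[[[0.004,0,0,0,0,0,-1],[0.008,0,0,0,0,0,-1],[0.01,0,0,0,0,0,-1],[0.01,0,0,0,0,0,-1]]]'
python3 -c "
from h import *
print(sense()['contact_force']@U);along()
b=read_camera('scene'); c=red(b,(255,150,365,290)); print(c)
for n,p in c: print((plane('scene',p,.066)-[.6127,-.1360,.074])@U)"
```

```text
t: 8.2
position: [0.5105, 0.0105, 0.066]
ee_rot: [1.476, 2.765, -0.004]
contact_force: [14.6, -24.3, -0.5]
gripper_width: 0.0
grip_force: 15.6
-28.298793785541974
along 0.17724129864075527 side 0.0012873398576877804 z 0.06595440989798662
[(41, array([311.2, 207. ]))]
0.15611268055862107
```

28 N at 177 mm (160 + 17) means the finger is on the plate and the carriage is hard on the stop. I'll ease the push, keep a slight forward load, then lift straight up.

```bash
python3 -m handwheel '[[[-0.003,0,0,0,0,0,-1],[-0.006,0,0,0,0,0,-1],[-0.006,0,-0.01,0,0,0,-1],[-0.006,0,-0.025,0,0,0,-1],[-0.006,0,-0.045,0,0,0,-1],[-0.006,0,-0.08,0,0,0,-1],[-0.006,0,-0.13,0,0,0,-1],[-0.006,0,-0.2,0,0,0,-1],[-0.006,0,-0.3,0,0,0,-1],[-0.006,0,-0.4,0,0,0,-1],[-0.006,0,-0.5,0,0,0,-1],[-0.006,0,-0.5,0,0,0,-1]]]'
python3 -m handwheel '[[[-0.1,0,0,0,0,0,-1],[-0.2,0,0,0,0,0,-1],[-0.3,0,0,0,0,0,-1],[-0.4,0,0,0,0,0,-1],[-0.5,0,0,0,0,0,-1],[-0.6,0,0,0,0,0,-1],[-0.7,0,0,0,0,0,-1],[-0.75,0,0,0,0,0,-1],[-0.75,0,0,0,0,0,-1],[-0.75,0,0,0,0,0,-1]]]'
python3 -c "
from h import *
a=read_camera('top');b=read_camera('scene')
ra=red(a,(240,140,410,270));rb=red(b,(255,120,365,290));print(ra,rb)
for n,p in rb: print((plane('scene',p,.074)-[.6127,-.1360,.074])@U)
for n,p in ra: print((plane('top',p,.074)-BT)@U)
cv2.imwrite('pics/p3.png',np.hstack([cv2.resize(a[130:270,220:395,::-1],(400,320)),cv2.resize(b[130:290,240:400,::-1],(400,320))]))"
```

```text
t: 9.25
position: [0.5106, 0.0119, 0.2202]
ee_rot: [1.474, 2.768, 0.005]
contact_force: [1.0, -0.0, -0.7]
gripper_width: -0.0001
grip_force: 0.0
t: 10.08
position: [0.6342, -0.1753, 0.214]
ee_rot: [-1.477, -2.771, -0.0]
contact_force: [-0.2, 0.2, 0.7]
gripper_width: 0.0003
grip_force: 0.0
[(102, array([327. , 202.8])), (64, array([263.2, 229.3])), (66, array([276.2, 250.2]))] [(30, array([311.6, 204.8]))]
0.15878335072455585
0.16001119789945864
0.34043182735382493
0.3404520106907216
```

View pics/p3.png

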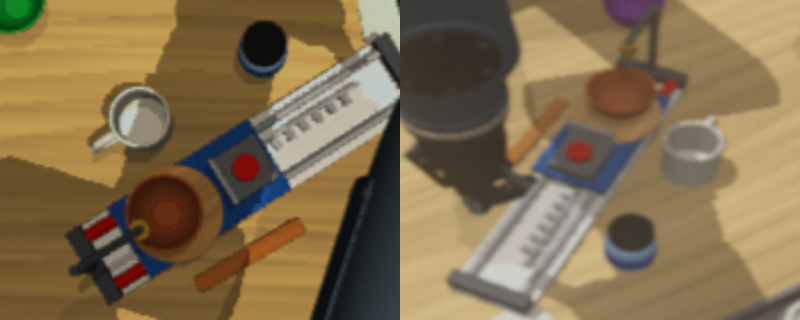

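The carriage sits at the buffers with the button at (245,167) in the left crop, 160 mm travelled. The bowl stands on the bat with the nozzle over it, and nothing else has moved. Last, I'll check the button height against the start (69 mm by the same method) and hand in.

```bash
python3 -c "
from h import *
p,e=tri((327.0,202.8),(311.6,204.8)); print(p,e)
if p[2]>.0655: print(finish_job())"
```

```text
[ 0.51936589 -0.00401597  0.06879676] 0.0018193632403428436
the job is handed in; nothing more can be done
None
```

The job is handed in: the carriage measured 160 mm of travel and is at the red stop buffers, the lock button is back up at its starting height, and the bowl stands on its bat under the nozzle; nothing else appeared moved in the last pictures.

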